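# Close the comb of the incense drying press and lock it

## Robot

A 7-joint arm with a two-finger parallel gripper is mounted at the origin on the work surface. World frame = base frame: x ahead of the robot, y to its left, z up, the work surface at z = 0. Lengths are in mm, angles in rad, forces in N, time in s.
With the tool pointing down it reaches from about 425 to 800 mm from the base axis. Payload 8.3 kg.
Tool frame: the origin (TCP) lies at the very end of the fingers, on their centre line; the grasp point (between the pads) lies 19 mm behind it; z points along the fingers, x is the direction in which the jaws open and shut, and the axes are right-handed (so a half turn about z gives the same grasp; the last joint's range is limited). The gripper opens to 85 mm and grips with 20 to 120 N. Pads are 22 mm wide; open, the fingers measure 114 mm over their backs; the gripper's body (76 mm by 85 mm) begins 54 mm behind the grasp point. The pads swing forward as they close: fully open they stand 13 mm farther back than shut.
Start: joints at [1.042, 0.383, 0.016, 1.37, -0.006, 1.388, -0.046], TCP at [280.743, -558.378, 231.279] pointing down, gripper open.
Joint ranges: [-2.95, 2.95], [-0.25, 2.06], [-1.52, 1.56], [0.18, 2.33], [-1.44, 4.58], [0.02, 2.06], [-3.01, 3.01]. Speed limits (rad/s): [2.39, 2.39, 3.01, 3.01, 3.14, 3.14, 3.14].

## Interface

Orientations are given as a unit quaternion [x, y, z, w].
In Python, from cell import bot, camera gives the robot as it stands. The module is installed in compiled form; this text tells all that it offers.
- The arm moves only by the tool move_arm, never from a script. Its argument "moves" is a list of rows, each a list of 7 numbers: the closure, from -1 (fully open) to 1 (shut), so that 0 is half open, then the shift along the tool's x, y, z in mm, then the turn, a rotation vector about the tool's x, y, z in degrees. In form: [[fingers, tx, ty, tz, ax, ay, az], ...]. A call has 1 to 20 rows; each row is the pose to reach, as a shift and turn from the pose commanded when the call began, along the tool's axes at that moment; what a row does not reach only later rows make up. A row lasts 1/8 s, in which the tool goes at most 62.5 mm and 10.7 degrees, less where a joint would pass 70% of its speed; a pose out of reach is approached as far as the arm can. A call with a gripper value outside its range is refused whole. The fingers move at their own pace and stop on an object; "squeeze" is the grip in N (left out, the last holds). Time passes only in rows, so rows that repeat a pose let the fingers close. It gives the time, the measured TCP pose, the force and the opening at its end, in the units of the state.
- bot.get_obs(): the state, without advancing time (a new reading comes with each control period).
- camera(name): name is "side" or "top"; returns a dict with "img" (384x512x3 uint8, red, green, blue), "intrinsics" (3x3 intrinsics, pixels), "extrinsics" (4x4, takes a point from camera to world coordinates). Camera axes: x right, y down, z forward; pixel columns grow to the right and rows downward; lengths in mm; the calibration is good to about 2 mm. A picture is of the moment at which its call begins. There is no depth.
- bot.hand_in(): hands the job in, once; it reports no verdict.
The state is a dict: "time": time; "joints": joint angles; "qvel": joint speeds; "joint_efforts": joint torques, N m; "tool_pos": TCP position; "tool_rot": TCP orientation; "ft_force": force on the tool from outside, world axes, zero at the start; "wrist_torque": the same for the moment, N m; "gripper_width": opening from 0.0 (shut) to 1.0 (fully open).
Only numpy, scipy, OpenCV 4.12 (cv2) and the standard library are available. Lean on these libraries where they do the work, as an engineer would, in place of code of your own. Each camera call takes 0.05 s, during which the arm holds its last target. There are 200 camera calls.

## Task

Close the drying press with its loose finned comb: hook the comb's wide tongue under the press's keeper bar with the comb tilted, swing it down so that its fins go between the press's fins, and press it against the stiff bed until it lies level and fully home. Then slide the press's lock bar all the way over the comb's narrow tab, let go, and leave the other things on the table where they are.

Things in the scene. Friction and masses are not known exactly. Their poses are not given: they have to be found in the camera images.
- press: Fixed drying press: steel base 160 x 120 x 8 mm, upright aluminium fins. Origin: middle of the fins, on the table. x along the fins from keeper (-x, robot side) to lock end, z up. Six fins 98 mm long, 4 thick, 18 pitch, ridged tops at z = 34, make five 14 mm gaps at y = -36 to 36. When the comb is home its origin is at x = 0 (-3 to +6), y = 0 (+-2), z = 11, axes parallel, plate top at z = 41.
- keeper (a point): Middle of the lower inner edge of the press's steel keeper bar, at press (-54, 0, 43) mm. The bar is 100 mm long along y, x = -79.5 to -54, z = 43 to 49, with a closed back stop whose face is at x = -71.5; free space below. In the gaps near it (x = -48 to -30) a fixed ledge, top z = 11, carries the comb's fins. The comb's tongue ends up under the bar with 2 mm to spare.
- end_wall (a point): Middle of the top of the wall that closes the gaps at the lock end: press x = 51 to 55, z up to 33 mm. Because of keeper and wall the comb cannot go in level: tilted about 20 deg, tongue end low, shifted about 20 mm to +x, its far end clears the wall while its near fins are lowered between the press's fins; then it is moved to -x under the keeper and swung down.
- bed (a point): Middle of the stiff bed's lowest level: press (37, 0, 11) mm. The bed is brass bars in the gaps, x = 25 to 49, tops at z = 18 to 16 at the start (differs, not told). It sinks under about 7 N (comb's weight is not enough) to a hard stop, tops at z = 11, level with the ledge, and stays there. Pressing with about 15 to 20 N on the grip or on the comb's plate above it brings the comb home.
- comb: Loose comb, about 0.35 kg, aluminium, standing on its fins. Origin: middle of the fins' undersides; x along the fins, tongue (-x) to tab (+x). Five fins 90 mm long, 10 thick, 18 pitch, z = 0 to 24. Plate 100 x 96, z = 24 to 30. Tongue 70 wide, x = -50 to -68, tab 40 wide, x = 50 to 68, both z = 24 to 30. Wooden grip in the middle: upright slab 14 thick in x, 64 long in y, z = 30 to 80.
- press_lock (a joint): Lock slide, m: 0 = fully open, grows as the lock moves to the press's -y, 0.060 = fully over the tab (end stop). Slides with about 1.5 N and stays where it is left. It passes over the tab only when the comb is fully home.
- lock_knob (a point): Middle of the black upright knob (16 mm across, 28 high, top 77 mm over the table) on the flat steel lock bar (16 x 60 x 6 mm, underside 43, top 49 mm over the table). Knob at press x = 62, y = 96 minus the lock's value, z = 63 mm; axes as the press. It can be pushed or pinched. Guide block under the bar: x = 54 to 78, y = 50 to 118, top 42 mm.
- comb_tongue (a point): Middle of the top edge of the tongue's end: comb x = -68, y = 0, z = 30 mm.
- comb_tab (a point): On the top of the tab: comb x = 62, y = 0, z = 30 mm.
- sieve: Steel bowl, 110 mm across, 45 mm high, a bystander. Origin: centre of underside.
- jar: Amber jar, 60 mm across, 85 mm high, a bystander. Origin: centre of underside.
- block: Light wooden block, 90 x 45 x 30 mm, a bystander. Origin: centre of underside.
There are look-alikes about, which are no part of the job. Leave any purple look-alike of the comb alone.

How it is judged:
By the outcome, as a careful person would: the job done as asked, in the order asked, and still so for the second after the job is handed in, with the robot touching nothing.
It also fails if it takes over 64 s, if anything falls off the work surface, if the arm or the gripper's body presses on something with over 40 N, if the wrist force passes 120 N, or if a joint passes its speed limit or range.

## Working session

There is one attempt and no reset: what is moved stays moved. The work goes in short steps, Python scripts to look and compute and a tool call to move; the robot and the scene stay as the last step left them, time stands still between calls to the robot, and variables do not carry over. Pictures are saved under pics/ and viewed, about 8 in all and at most 12, crops included, and the job is handed in when it is done.

Besides the shell and the picture viewer there is one more tool, called after "Request:" as name(argument=value, ...) on one line, values as JSON. move_arm: Moves the arm, as the interface text tells. Its arguments: {"type":"object","properties":{"moves":{"type":"array","items":{"type":"array","items":{"type":"number"}}},"squeeze":{"type":"number"}},"required":["moves"]}

```bash
mkdir -p pics; python3 - <<'E'
from cell import bot,camera
import cv2,numpy as np
np.set_printoptions(suppress=True,precision=3)
for n in("side","top"):
    c=camera(n);cv2.imwrite(f"pics/{n}0.png",cv2.resize(c["img"][:,:,::-1],(800,600),interpolation=cv2.INTER_CUBIC))
    np.savez(f"{n}0.npz",**c);print(n,c["intrinsics"],c["extrinsics"])
o=bot.get_obs();print(o)
E
```

```text
side [[383.14    0.    255.397]
 [  0.    383.14  188.309]
 [  0.      0.      1.   ]] [[ -0.99   -0.07    0.12  400.743]
 [ -0.139   0.507  -0.851 969.707]
 [ -0.001  -0.859  -0.512 657.041]
 [  0.      0.      0.      1.   ]]
top [[480.688   0.    250.731]
 [  0.    480.688 181.874]
 [  0.      0.      1.   ]] [[   0.018   -0.994    0.109  378.45 ]
 [  -1.      -0.018    0.007   -9.088]
 [  -0.005   -0.109   -0.994 1472.432]
 [   0.       0.       0.       1.   ]]
{'time': 0.1, 'joints': array([ 1.042,  0.384,  0.016,  1.371, -0.006,  1.388, -0.047]), 'qvel': array([-0.   , -0.002,  0.   , -0.003, -0.   , -0.   , -0.   ]), 'joint_efforts': array([  0.003, -62.914,   0.847, -37.276,   0.017,   0.01 ,  -0.   ]), 'tool_pos': array([ 280.546, -557.986,  230.344]), 'tool_rot': array([ 0.851, -0.525, -0.001, -0.   ]), 'ft_force': array([-0.506,  0.757, -0.491]), 'wrist_torque': array([ 0.017, -0.034,  0.007]), 'gripper_width': 0.9948118890545272}
```

View pics/top0.png

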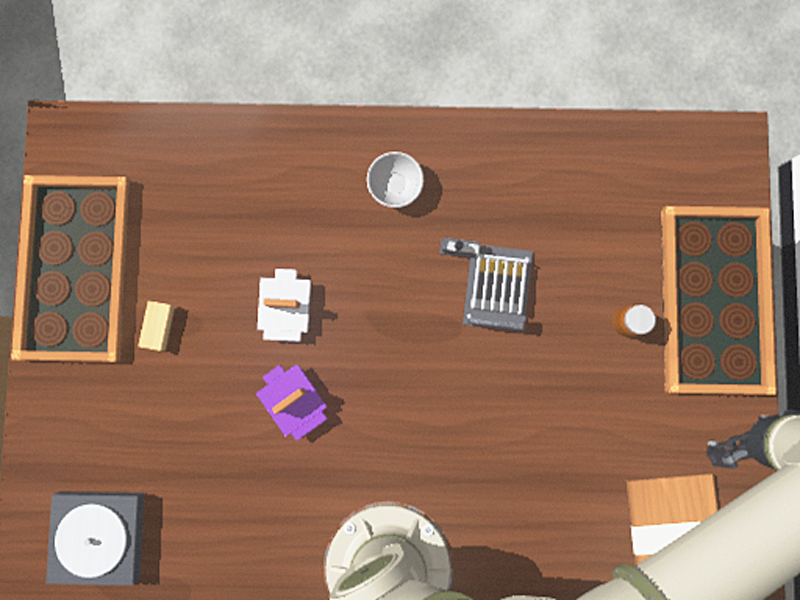

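View pics/side0.png

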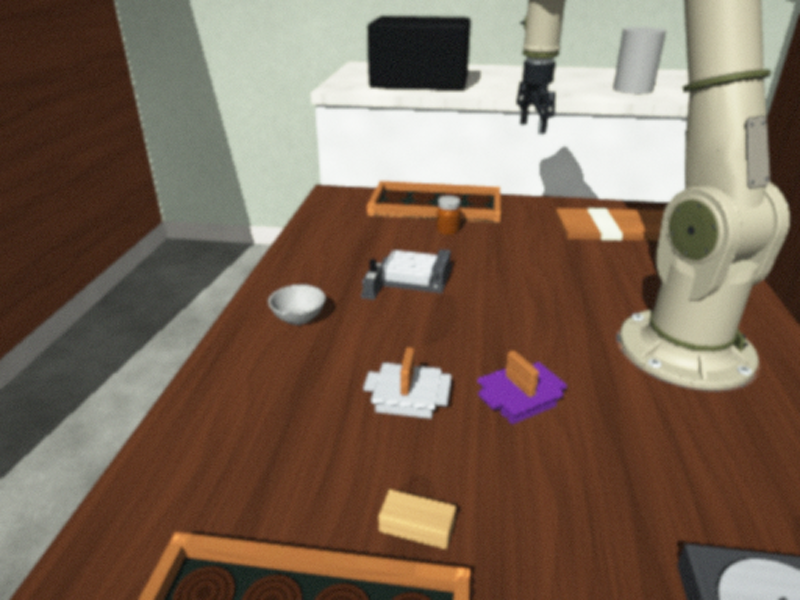

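The white comb at top (285,305) has a wide tongue toward the robot, a narrow tab facing away and a wooden grip. The purple one at (291,402) is the look-alike. The press is at (500,288), with its lock knob at (458,245). I'll confirm both in one enlarged crop and take contours.

```bash
cat > h.py <<'E'
import numpy as np,cv2
def ray(c,uv,z):
    uv=np.atleast_2d(uv).astype(float);K=c["intrinsics"];E=c["extrinsics"]
    d=np.c_[uv,np.ones(len(uv))]@np.linalg.inv(K).T@E[:3,:3].T
    o=E[:3,3];return o+d*((z-o[2])/d[:,2:])
def proj(c,P):
    E=c["extrinsics"];p=(np.atleast_2d(P)-E[:3,3])@E[:3,:3]
    p=p@c["intrinsics"].T;return p[:,:2]/p[:,2:]
E
python3 - <<'E'
from h import *
c=dict(np.load("top0.npz"));im=c["img"]
f=6
def crop(x0,y0,w,h):return cv2.resize(im[y0:y0+h,x0:x0+w,::-1],None,fx=f,fy=f,interpolation=cv2.INTER_CUBIC)
a=crop(155,160,60,70);b=crop(278,145,70,70)
cv2.imwrite("pics/c1.png",np.hstack([a,b]))
hsv=cv2.cvtColor(im,cv2.COLOR_RGB2HSV)
m=((hsv[...,1]<40)&(hsv[...,2]>150)).astype(np.uint8)
m2=np.zeros_like(m);m2[165:225,155:212]=m[165:225,155:212]
cs,_=cv2.findContours(m2,0,2);k=max(cs,key=cv2.contourArea)
ap=cv2.approxPolyDP(k,1.5,True)[:,0]
print(np.c_[ap,ray(c,ap,30)[:,:2]].round(1))
# wood grip
w=np.zeros_like(m);w[165:225,155:212]=((hsv[...,0]<22)&(hsv[...,1]>90)&(hsv[...,2]>150))[165:225,155:212]
cs,_=cv2.findContours(w,0,2);g=max(cs,key=cv2.contourArea);r=cv2.minAreaRect(g);bx=cv2.boxPoints(r)
print(bx.round(1),ray(c,bx,80)[:,:2].round(1))
E
```

```text
[[176.  172.  562.1 227.2]
 [175.  178.  543.8 229.6]
 [167.  178.  543.4 253.8]
 [165.  210.  446.6 256.2]
 [169.  211.  443.8 244.1]
 [169.  217.  425.8 243.4]
 [191.  218.  424.  177.3]
 [192.  213.  439.  174.8]
 [196.  211.  445.2 163. ]
 [198.  179.  542.  159.9]
 [190.  179.  541.5 184.1]
 [187.  172.  562.7 193.9]]
[[154.9 174. ]
 [155.1 166.6]
 [211.  168. ]
 [210.9 175.4]] [[548.7 280.5]
 [570.5 280.9]
 [569.3 116.8]
 [547.5 116.8]]
```

View pics/c1.png

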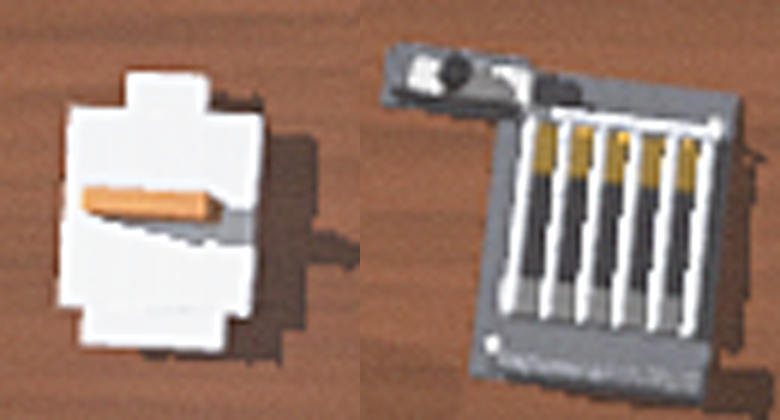

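The crop confirms the comb: wide tongue at the bottom of the picture, narrow tab at the top. It also shows the press, with five gaps, brass at the far end, the keeper at the near end and the knob at crop (458,68). Next I'll fit both poses from edges.

```bash
cat >> h.py <<'E'
def rigid(m,w):
    m=np.array(m,float);w=np.array(w,float);a=m-m.mean(0);b=w-w.mean(0)
    th=np.arctan2((a[:,0]*b[:,1]-a[:,1]*b[:,0]).sum(),(a*b).sum());R=np.array([[np.cos(th),-np.sin(th)],[np.sin(th),np.cos(th)]])
    t=w.mean(0)-R@m.mean(0);return th,t,np.linalg.norm(m@R.T+t-w,axis=1)
E
python3 - <<'E'
from h import *
c=dict(np.load("top0.npz"));im=c["img"]
ap=np.array([[176,172],[175,178],[167,178],[165,210],[169,211],[169,217],[191,218],[192,213],[196,211],[198,179],[190,179],[187,172]])
M=[(68,20),(50,20),(50,48),(-50,48),(-50,35),(-68,35),(-68,-35),(-50,-35),(-50,-48),(50,-48),(50,-20),(68,-20)]
th,t,r=rigid(M,ray(c,ap,30)[:,:2]);print("comb",np.degrees(th),t,r.round(1))
g=cv2.cvtColor(im,cv2.COLOR_RGB2GRAY).astype(float)
# fins right edges
rows=range(174,195);L=[]
for v in rows:
    row=g[v,298:346];e=[]
    for u in range(len(row)-1):
        a,b=row[u],row[u+1]
        if a>=140>b: e.append(298+u+(a-140)/(a-b))
    L.append(e);
    if v%4==0: print(v,np.round(e,1), row.astype(int) if v==184 else '')
E6=np.array([e[:6] for e in L if len(e)==6]);V=np.array([v for v,e in zip(rows,L) if len(e)==6]);print(len(V))
if len(V)>3:
    for k in range(6):
        W=ray(c,np.c_[E6[:,k],V],34)[:,:2];p=np.polyfit(W[:,0],W[:,1],1);print(k,np.degrees(np.arctan(p[0])),np.polyval(p,490),"press y of edge",45-18*k-2)
# far base edge & wall far edge along columns
for u in range(318,340,4):
    print(u,g[155:172,u].astype(int))
# knob dark
hsv=cv2.cvtColor(im,cv2.COLOR_RGB2HSV)
k=(g<45);k[:, :283]=0;k[:,300:]=0;k[:150]=0;k[164:]=0
ys,xs=np.nonzero(k);print("knob px",xs.mean(),ys.mean(),len(xs),ray(c,[xs.mean(),ys.mean()],77))
E
```

```text
comb -0.971582316673243 [493.32883793 208.93370031] [0.8 1.5 2.4 2.9 0.7 1.7 2.4 3.7 3.  0.6 4.2 6.3]
176 [305.9 311.8 317.8 324.  330.2 336.1] 
180 [305.4 311.4 317.5 323.5 329.6 335.6] 
184 [304.9 311.1 317.1 323.1 329.3 335.3] [110 133 133 125 112 251 251 134  68  77  52 255 255 145  69  73  62 254
 255 146  73  73  66 251 255 149  71  72  69 249 255 167  63  71  70 248
 255 167  72  81  75  63  67  71  69 108 110 105]
188 [304.5 310.6 316.6 322.7 328.7 334.6] 
192 [304.8 310.6 316.4 322.2 328.3 334.4] 
20
0 -4.870733163649931 -159.47717060307684 press y of edge 43
1 -5.321677491034081 -177.24674757331545 press y of edge 25
2 -5.5596098382431975 -195.17439812856446 press y of edge 7
3 -6.143608314321749 -212.84945543205103 press y of edge -11
4 -6.750092781914699 -230.47931050560467 press y of edge -29
5 -6.142705038273471 -248.79072822525643 press y of edge -47
318 [115 118 111 122 128 126 128 123 150 254 236 225 224 215 220 209 202]
322 [117 115 111 118 125 129 121 123 112 228 245 174 193 163 109 110 105]
326 [116 112 110 114 124 128 125 128 124 141 255 232 119 119 136 131 135]
330 [115 116 113 111 122 132 129 132 126 113 226 244 232 225 222 208 193]
334 [117 108 114 107 112 128 131 132 127 121 146 255 232 110 100 128 213]
338 [115 114 109 111 111 122 126 129 125 134 172 190 147  88  66  71  77]
knob px nan nan 0 [[nan nan nan]]<stdin>:26: RuntimeWarning: Mean of empty slice.
  ret = ret.dtype.type(ret / rcount)
```

```bash
cat >> h.py <<'E'
from scipy.spatial.transform import Rotation as Rn
def goto(tcp,yaw,tilt=0,obs=None):
    """deltas in tool axes to reach world tcp, tool x at yaw deg (world), tilt deg = comb +x end up"""
    if obs is None:
        from cell import bot; obs=bot.get_obs()
    R0=Rn.from_quat(obs["tool_rot"]);Rt=Rn.from_euler("z",yaw,degrees=True)*Rn.from_euler("y",-tilt,degrees=True)*Rn.from_euler("x",180,degrees=True)
    d=R0.inv().apply(np.array(tcp)-obs["tool_pos"]);a=(R0.inv()*Rt).as_rotvec(degrees=True)
    return np.r_[d,a].round(1)
E
python3 - <<'E'
from h import *
c=dict(np.load("top0.npz"))
th=np.radians(-6.2);ex=np.array([np.cos(th),np.sin(th)]);ey=np.array([-ex[1],ex[0]])
# y offset: at x=490 edge line positions
ys=np.array([-159.48,-177.25,-195.17,-212.85,-230.48,-248.79]);m=np.array([43,25,7,-11,-29,-47])
oy=np.mean([np.dot([490,y],ey)-k for y,k in zip(ys,m)])
w=ray(c,[[318,163.3],[322,163.6],[326,164.1],[330,164.6],[334,165.2]],33)[:,:2]
print(w, w@ex-55); ox=np.mean(w@ex)-55
O=ox*ex+oy*ey;print("press",O)
# checks: knob and fin near end, base corner
def P(p): return np.r_[O+p[0]*ex+p[1]*ey,p[2]]
for p in[(62,96,77),(80,-60,8),(25,36,18),(-49,45,34),(-49,-45,34),(-54,50,49),(-54,-50,49)]:
    u=proj(c,P(p))[0];print(p,P(p).round(1),((u+.4-[278,145])*6+[360,0]).round())
print(goto([493.3,208.9,150],-1),goto([493.3,208.9,42],-1))
E
```

```text
[[ 595.76570193 -201.93002205]
 [ 595.06015585 -214.01472692]
 [ 593.74409285 -226.09752256]
 [ 592.42843189 -238.176627  ]
 [ 590.80801293 -250.25183068]] [559.08935916 559.69308018 559.68964902 559.6862189  559.37939206]
press [ 540.26288936 -207.45186358]
(62, 96, 77) [ 612.3 -118.7   77. ] [444.  63.]
(80, -60, 8) [ 613.3 -275.7    8. ] [740.  88.]
(25, 36, 18) [ 569.  -174.4   18. ] [544. 168.]
(-49, 45, 34) [ 496.4 -157.4   34. ] [513. 307.]
(-49, -45, 34) [ 486.7 -246.9   34. ] [692. 330.]
(-54, 50, 49) [ 492.  -151.9   49. ] [505. 313.]
(-54, -50, 49) [ 481.2 -251.3   49. ] [706. 339.]
[-5.895e+02 -5.346e+02  8.140e+01 -1.000e-01  1.000e-01 -6.230e+01] [-5.893e+02 -5.346e+02  1.894e+02 -1.000e-01  1.000e-01 -6.230e+01]
```

Request:
move_arm(moves=[[-1,-589,-535,81,0,0,-62],[-1,-589,-535,81,0,0,-62],[-1,-589,-535,81,0,0,-62],[-1,-589,-535,81,0,0,-62],[-1,-589,-535,81,0,0,-62],[-1,-589,-535,81,0,0,-62],[-1,-589,-535,81,0,0,-62],[-1,-589,-535,81,0,0,-62],[-1,-589,-535,81,0,0,-62],[-1,-589,-535,81,0,0,-62],[-1,-589,-535,81,0,0,-62],[-1,-589,-535,81,0,0,-62],[-1,-589,-535,81,0,0,-62],[-1,-589,-535,81,0,0,-62],[-1,-589,-535,81,0,0,-62],[-1,-589,-535,81,0,0,-62]], squeeze=60)

```text
time: 2.1
tool_pos: [494.4, 206.5, 150.3]
tool_rot: [1.0, -0.013, 0.0, 0.0]
ft_force: [-0.6, -0.5, 0.9]
gripper_width: 0.998
```

```bash
python3 - <<'E'
from h import *
from cell import bot,camera
o=bot.get_obs();print(o["time"],o["tool_pos"],goto([493.3,208.9,42],-1))
a=camera("top")["img"];b=camera("side")["img"]
A=cv2.resize(a[130:260,120:260,::-1],None,fx=3,fy=3);B=cv2.resize(b[150:280,200:320,::-1],None,fx=3,fy=3)
cv2.imwrite("pics/g1.png",np.hstack([A,B]))
E
```

```text
2.1 [494.4059375  206.4795513  150.31194475] [-1.200e+00 -2.500e+00  1.083e+02  1.000e-01 -0.000e+00 -4.000e-01]
```

View pics/g1.png

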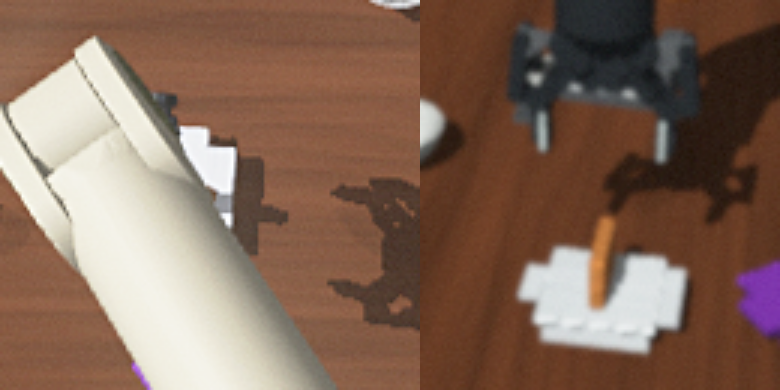

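The side view shows the open jaws centred over the white comb's grip. The arm covers most of the top view. I'll descend and grip.

Request:
move_arm(moves=[[-1,-1,-2,50,0,0,0],[-1,-1,-2,90,0,0,0],[-1,-1,-2,108,0,0,0],[-1,-1,-2,108,0,0,0],[1,-1,-2,108,0,0,0],[1,-1,-2,108,0,0,0],[1,-1,-2,108,0,0,0],[1,-1,-2,108,0,0,0],[1,-1,-2,108,0,0,0],[1,-1,-2,108,0,0,0],[1,-1,-2,108,0,0,0],[1,-1,-2,108,0,0,0]], squeeze=80)

```text
time: 3.7
tool_pos: [493.6, 210.3, 42.8]
tool_rot: [1.0, -0.011, 0.0, -0.0]
ft_force: [-0.6, -0.5, 6.8]
gripper_width: 0.155
```

Gripped: the opening is 13 mm, which matches the slab. Lift, then work out the hover pose over the press, tilted 20° and shifted +26 mm.

Request:
move_arm(moves=[[1,0,0,-40,0,0,0],[1,0,0,-90,0,0,0],[1,0,0,-120,0,0,0],[1,0,0,-120,0,0,0]])

```text
time: 4.2
tool_pos: [494.0, 210.7, 163.9]
tool_rot: [1.0, -0.011, 0.002, -0.001]
ft_force: [-0.1, 0.3, -3.6]
gripper_width: 0.153
```

```bash
cat >> h.py <<'E'
PO=np.array([539.,-207.,0]);PY=-6.2;H=42.8;YO=1.4   # press origin, yaw, tcp height over comb origin, tcp y over comb y
def comb2tcp(ox,oz,tilt,y=0):
    t=np.radians(tilt);p=np.array([ox-H*np.sin(t),YO+y,oz+H*np.cos(t)])
    return PO+Rn.from_euler("z",PY,degrees=True).apply(p)
def tocomb(obs):
    p=Rn.from_euler("z",-PY,degrees=True).apply(obs["tool_pos"]-PO)
    R=Rn.from_euler("z",-PY,degrees=True)*Rn.from_quat(obs["tool_rot"]);z=-R.as_matrix()[:,2]
    return (p-np.array([0,YO,0])-H*z).round(1),np.degrees(np.arctan2(-z[0],z[2])).round(2)
E
python3 - <<'E'
from h import *
from cell import bot
o=bot.get_obs();print(o["tool_pos"],o["ft_force"],o["gripper_width"]);print(goto(comb2tcp(26,100,20),PY,20))
E
```

```text
[494.04531161 210.73107599 163.8911169 ] [-0.07449574  0.32063348 -3.61916628] 0.15290750579351528
[ 65.9 416.2  23.4  -0.9  19.8   4.8]
```

Request:
move_arm(moves=[[1,10,50,0,0,3,1],[1,18,100,0,0,6,2],[1,26,150,0,0,10,3],[1,34,200,0,0,13,4],[1,42,260,0,0,16,4.8],[1,50,320,5,-0.9,19.8,4.8],[1,60,380,15,-0.9,19.8,4.8],[1,66,416,23,-0.9,19.8,4.8],[1,66,416,23,-0.9,19.8,4.8],[1,66,416,23,-0.9,19.8,4.8],[1,66,416,23,-0.9,19.8,4.8]])

```text
time: 5.58
tool_pos: [549.5, -205.4, 138.6]
tool_rot: [0.984, -0.052, 0.171, 0.009]
ft_force: [-0.5, 0.5, -4.0]
gripper_width: 0.155
```

```bash
python3 - <<'E'
from h import *
from cell import bot,camera
o=bot.get_obs();print(o["tool_pos"],o["ft_force"],tocomb(o),goto(comb2tcp(26,100,20),PY,20))
a=camera("top");b=camera("side");np.savez("top1.npz",**a);np.savez("side1.npz",**b);a=a["img"];b=b["img"]
A=cv2.resize(a[120:230,260:370,::-1],None,fx=4,fy=4,interpolation=2);B=cv2.resize(b[100:210,205:295,::-1],None,fx=4,fy=4,interpolation=2)
cv2.imwrite("pics/g2.png",np.hstack([A,B]))
E
```

```text
[ 549.46381743 -205.39875751  138.58203186] [-0.53547607  0.45437739 -3.95318053] (array([24.7,  1.3, 98.3]), np.float64(19.75)) [ 1.6  1.3 -1.2 -0.   0.3  0.2]
```

View pics/g2.png

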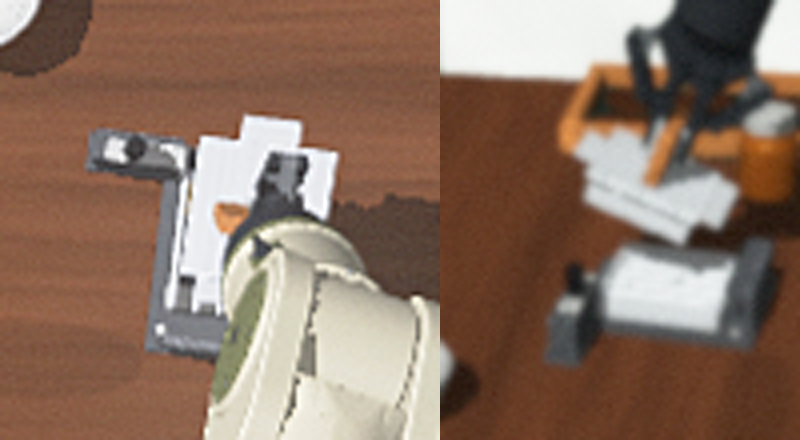

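The top view shows the tab corners at crop (245,116) and (302,123), and the far plate corners at (201,135) and (339,153). I'll use those to get the comb's offset in the grip, and the knob to check the press.

```bash
python3 - <<'E'
from h import *
from cell import bot
c=dict(np.load("top1.npz"));o=bot.get_obs();p,t=tocomb(o);print(p,t)
Rp=Rn.from_euler("z",PY,degrees=True)*Rn.from_euler("y",-t,degrees=True)
C=PO+Rn.from_euler("z",PY,degrees=True).apply(p)
im=c["img"];g=im.min(2).astype(float)
f=lambda P:((proj(c,P)+.4-[260,120])*4).round(1)
for q in[(68,20,30),(68,-20,30),(50,48,30),(50,-48,30)]: print(q,f(C+Rp.apply(q)))
# row-wise edges across tab and plate, subpixel
for v in (151,152,153,161,163,165,185):
    r=g[v,295:350];s=[295+i+(150-r[i])/(r[i+1]-r[i]) for i in range(len(r)-1) if (r[i]-150)*(r[i+1]-150)<0]
    L=[]
    for u in s:
        # intersect ray with comb top plane
        n=Rp.apply([0,0,1]);p0=C+Rp.apply([0,0,30]);a=ray(c,[u,v],200)[0];E=c["extrinsics"][:3,3];d=a-E
        X=E+d*(n@(p0-E))/(n@d);L.append(Rp.inv().apply(X-C)[:2].round(1))
    print(v,np.round(s,2),L)
E
```

```text
[25.1  0.9 99. ] 19.8
(68, 20, 30) [[246.  115.8]]
(68, -20, 30) [[303.2 122.9]]
(50, 48, 30) [[202.3 136.1]]
(50, -48, 30) [[339.  153.2]]
151 [319.78 334.98] [array([60.7, 22.6]), array([ 66. , -19.2])]
152 [319.66 335.02] [array([57.9, 22.5]), array([ 63.2, -19.7])]
153 [319.58 334.81] [array([55.1, 22.3]), array([ 60.4, -19.6])]
161 [303.3  305.86 308.5  325.77 332.7  333.06 336.74 343.52] [array([26.8, 64. ]), array([27.8, 56.9]), array([28.7, 49.6]), array([34.8,  1.8]), array([ 37.2, -17.3]), array([ 37.3, -18.3]), array([ 38.6, -28.5]), array([ 41. , -47.2])]
163 [307.45 324.83 335.99 343.12] [array([22.7, 51.7]), array([28.8,  3.5]), array([ 32.7, -27.3]), array([ 35.2, -47. ])]
165 [304.79 306.98 307.03 323.86 335.44 343.05] [array([16. , 58.2]), array([16.8, 52.1]), array([16.8, 52. ]), array([22.8,  5.3]), array([ 26.9, -26.7]), array([ 29.6, -47.7])]
185 [302.3  315.43 317.14 322.11 324.98 332.33 333.5  334.2  338.67 340.4 ] [array([-42.2,  56.9]), array([-37.4,  20.1]), array([-36.8,  15.3]), array([-35. ,   1.5]), array([-34. ,  -6.6]), array([-31.3, -27.1]), array([-30.9, -30.4]), array([-30.6, -32.3]), array([-29. , -44.8]), array([-28.4, -49.6])]
```

```bash
sed -i 's/YO=1.4 /YO=0.4 /' h.py; python3 - <<'E'
from h import *
for z in(52,44,38): print(goto(comb2tcp(26,z,20),PY,20))
E
```

```text
[-15.2   1.8  44.5   0.    0.2   0.2]
[-17.9   1.8  52.    0.    0.2   0.2]
[-19.9   1.8  57.7   0.    0.2   0.2]
```

Request:
move_arm(moves=[[1,-8,1.8,22,0,0.2,0.2],[1,-15,1.8,44,0,0.2,0.2],[1,-15.2,1.8,44.5,0,0.2,0.2],[1,-16.5,1.8,48,0,0.2,0.2],[1,-17.9,1.8,52,0,0.2,0.2],[1,-17.9,1.8,52,0,0.2,0.2],[1,-17.9,1.8,52,0,0.2,0.2]])

```text
time: 6.55
tool_pos: [550.4, -209.1, 84.6]
tool_rot: [0.983, -0.055, 0.174, 0.01]
ft_force: [1.0, 1.0, -3.7]
gripper_width: 0.153
```

```bash
python3 - <<'E'
from h import *
from cell import bot,camera
o=bot.get_obs();print(o["ft_force"],o["wrist_torque"],tocomb(o),goto(comb2tcp(26,38,20),PY,20))
a=camera("top");b=camera("side");np.savez("top2.npz",**a);a=a["img"];b=b["img"]
A=cv2.resize(a[130:220,280:360,::-1],None,fx=5,fy=5,interpolation=2);B=cv2.resize(b[130:220,220:300,::-1],None,fx=5,fy=5,interpolation=2)
cv2.imwrite("pics/g3.png",np.hstack([A,B]))
E
```

```text
[ 0.95523988  1.0459628  -3.70609028] [0.31579049 0.64498004 0.08847592] (array([26.2, -1.3, 44.4]), np.float64(20.03)) [-2.4 -1.2  5.9  0.  -0.  -0.1]
```

View pics/g3.png

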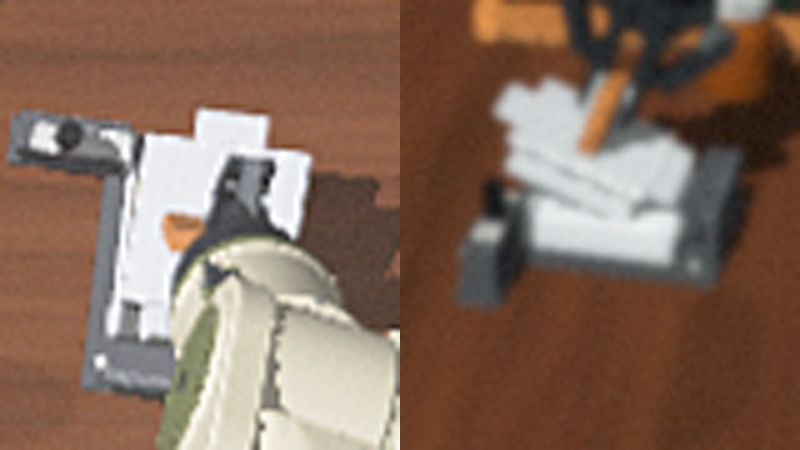

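The comb is tilted over the press. Its near fins are already about 5 mm below the press fins' tops with no contact force. Lower further, then check the sides by small y nudges.

Request:
move_arm(moves=[[1,-1.2,-0.8,3,0,0,0],[1,-2.4,-0.8,6,0,0,0],[1,-2.4,-0.8,6,0,0,0],[1,-2.4,-0.8,6,0,0,0]])

```text
time: 7.15
tool_pos: [550.2, -208.4, 77.8]
tool_rot: [0.983, -0.055, 0.174, 0.01]
ft_force: [-0.5, 0.4, -3.9]
gripper_width: 0.152
```

```bash
python3 - <<'E'
from h import *
from cell import bot
o=bot.get_obs();print(o["ft_force"],o["wrist_torque"],tocomb(o))
E
```

```text
[-0.46678911  0.37708064 -3.89337233] [ 0.04046656  0.64938269 -0.02055012] (array([25.9, -0.6, 37.6]), np.float64(20.01))
```

Request:
move_arm(moves=[[1,0,1.5,0,0,0,0],[1,0,2.5,0,0,0,0],[1,0,2.5,0,0,0,0]])

```text
time: 7.52
tool_pos: [550.2, -209.3, 77.9]
tool_rot: [0.983, -0.054, 0.173, 0.009]
ft_force: [0.5, 6.0, -2.2]
gripper_width: 0.15
```

```bash
python3 - <<'E'
from h import *
from cell import bot
o=bot.get_obs();print(o["ft_force"],o["wrist_torque"],tocomb(o))
E
```

```text
[ 0.51598073  6.04978383 -2.18765892] [1.43715093 0.50527285 0.36495193] (array([26. , -1.4, 37.6]), np.float64(20.0))
```

Request:
move_arm(moves=[[1,0,-2,0,0,0,0],[1,0,-4,0,0,0,0],[1,0,-5,0,0,0,0],[1,0,-5,0,0,0,0]])

```text
time: 8.02
tool_pos: [550.4, -206.0, 77.9]
tool_rot: [0.983, -0.055, 0.174, 0.01]
ft_force: [-0.1, -0.2, -3.9]
gripper_width: 0.153
```

```bash
python3 - <<'E'
from h import *
from cell import bot
o=bot.get_obs();print(o["ft_force"],o["wrist_torque"],tocomb(o))
E
```

```text
[-0.06635161 -0.22260095 -3.86379185] [0.09047167 0.67559721 0.01122691] (array([25.9,  1.7, 37.7]), np.float64(20.02))
```

The -y side touches at y ≈ -1.2, and +1.7 is still free, so the centre is about +0.9. Slide along the tilted comb axis under the keeper.

Request:
move_arm(moves=[[1,-3,0.8,0,0,0,0],[1,-7,0.8,0,0,0,0],[1,-11,0.8,0,0,0,0],[1,-15,0.8,0,0,0,0],[1,-18,0.8,0,0,0,0],[1,-20,0.8,0,0,0,0],[1,-20,0.8,0,0,0,0]])

```text
time: 8.9
tool_pos: [531.5, -204.5, 71.0]
tool_rot: [0.983, -0.055, 0.173, 0.01]
ft_force: [0.0, 0.9, -3.1]
gripper_width: 0.157
```

```bash
python3 - <<'E'
from h import *
from cell import bot
o=bot.get_obs();print(o["ft_force"],o["wrist_torque"],tocomb(o))
E
```

```text
[ 1.15035698e-03  9.42004159e-01 -3.14025072e+00] [0.04790438 0.69207896 0.04697433] (array([ 7. ,  1.2, 30.8]), np.float64(20.01))
```

Request:
move_arm(moves=[[1,-2,0,0,0,0,0],[1,-4,0,0,0,0,0],[1,-4,0,0,0,0,0]])

```text
time: 9.28
tool_pos: [527.7, -204.1, 69.5]
tool_rot: [0.983, -0.055, 0.173, 0.009]
ft_force: [0.4, 0.1, -3.7]
gripper_width: 0.153
```

Request:
move_arm(moves=[[1,-1.5,0,0,0,0,0],[1,-3,0,0,0,0,0],[1,-3,0,0,0,0,0]])

```text
time: 9.65
tool_pos: [526.4, -203.9, 69.5]
tool_rot: [0.983, -0.054, 0.175, 0.01]
ft_force: [5.4, 0.1, -4.2]
gripper_width: 0.157
```

```bash
python3 - <<'E'
from h import *
from cell import bot
o=bot.get_obs();print(o["ft_force"],o["wrist_torque"],tocomb(o))
E
```

```text
[ 5.36196177  0.14353884 -4.20309649] [ 0.04977464 -0.63903336  0.10559427] (array([ 1.9,  1.3, 29.4]), np.float64(20.17))
```

The back stop was felt at ox ≈ 2.2, where 2.7 was expected, so I'll correct the press estimate and plan the swing waypoints.

```bash
sed -i 's/PO=np.array(\[539.,-207.,0\])/PO=np.array([538.4,-206.0,0])/' h.py; python3 - <<'E'
from h import *
from cell import bot
o=bot.get_obs();print(tocomb(o))
for f,z in((20,30),(17.5,27.7),(15,25.5),(12.5,23.2),(10,21),(7.5,18.8),(5,16.3)): print(goto(comb2tcp(4.2,z,f),PY,f,o).tolist())
E
```

```text
(array([ 2.6,  0.3, 29.4]), np.float64(20.17))
[1.8, 0.4, -0.1, 0.1, -0.2, -0.1]
[2.9, 0.4, 2.1, 0.1, -2.7, -0.1]
[4.0, 0.4, 4.3, 0.1, -5.2, -0.1]
[5.1, 0.4, 6.7, 0.1, -7.7, -0.1]
[6.2, 0.4, 9.1, 0.1, -10.2, -0.1]
[7.2, 0.4, 11.5, 0.0, -12.7, -0.1]
[8.2, 0.4, 14.3, 0.0, -15.2, -0.1]
```

Request:
move_arm(moves=[[1,2.8,0.4,0,0,0,0],[1,2.8,0.4,0,0,0,0],[1,3.9,0.4,2.1,0,-2.7,0],[1,5,0.4,4.3,0,-5.2,0],[1,6.1,0.4,6.7,0,-7.7,0],[1,7.2,0.4,9.1,0,-10.2,0],[1,7.2,0.4,9.1,0,-10.2,0],[1,7.2,0.4,9.1,0,-10.2,0]])

```text
time: 10.65
tool_pos: [534.4, -205.2, 62.1]
tool_rot: [0.995, -0.055, 0.085, 0.005]
ft_force: [-0.1, 0.6, -4.2]
gripper_width: 0.152
```

```bash
python3 - <<'E'
from h import *
from cell import bot
o=bot.get_obs();print(o["ft_force"],o["wrist_torque"],tocomb(o))
for f,z in((7.5,18.8),(5,16.3),(3,14.5)): print(goto(comb2tcp(3.5,z,f),PY,f,o).tolist())
E
```

```text
[-0.1457963   0.63652273 -4.20861551] [ 0.06335789  0.33804785 -0.07249067] (array([ 3.2, -0.1, 19.9]), np.float64(9.8))
[1.8, -0.1, 1.2, -0.0, -2.3, -0.2]
[3.3, -0.1, 3.8, -0.0, -4.8, -0.2]
[4.4, -0.1, 5.7, -0.0, -6.8, -0.2]
```

Free so far; continue down to about 4°.

Request:
move_arm(moves=[[1,1.8,0,1.2,0,-2.3,0],[1,3.3,0,3.8,0,-4.8,0],[1,3.9,0,4.8,0,-5.8,0],[1,3.9,0,4.8,0,-5.8,0],[1,3.9,0,4.8,0,-5.8,0]])

```text
time: 11.28
tool_pos: [539.4, -205.9, 58.6]
tool_rot: [0.998, -0.055, 0.035, 0.002]
ft_force: [1.0, 0.4, -2.9]
gripper_width: 0.154
```

```bash
python3 - <<'E'
from h import *
from cell import bot
o=bot.get_obs();print(o["ft_force"],o["wrist_torque"],tocomb(o))
for f,z in((2,12.7),(0,11),(0,9)): print(goto(comb2tcp(3,z,f),PY,f,o).tolist())
E
```

```text
[ 1.04770827  0.37346843 -2.92538466] [0.01999223 0.00316552 0.00240213] (array([ 4. , -0.2, 15.9]), np.float64(4.07))
[0.3, -0.2, 3.1, 0.0, -2.1, -0.2]
[1.7, -0.2, 4.9, -0.0, -4.1, -0.2]
[1.5, -0.2, 6.9, -0.0, -4.1, -0.2]
```

Request:
move_arm(moves=[[1,0.3,0,2.5,0,-1.5,0],[1,1,0,3.8,0,-3,0],[1,1.5,0,4.9,0,-4.1,0],[1,1.5,0,4.9,0,-4.1,0],[1,1.5,0,4.9,0,-4.1,0]])

```text
time: 11.9
tool_pos: [542.0, -206.2, 53.8]
tool_rot: [0.998, -0.055, -0.0, -0.0]
ft_force: [2.7, -0.2, 1.8]
gripper_width: 0.158
```

```bash
python3 - <<'E'
from h import *
from cell import bot
o=bot.get_obs();print(o["ft_force"],o["wrist_torque"],tocomb(o))
E
```

```text
[ 2.6727144  -0.2088482   1.84096416] [-0.18325751 -0.51024336 -0.03269699] (array([ 3.6, -0.2, 11. ]), np.float64(-0.01))
```

Request:
move_arm(moves=[[1,0,0,1,0,-0.5,0],[1,0,0,2,0,-0.5,0],[1,0,0,2,0,-0.5,0],[1,0,0,2,0,-0.5,0]])

```text
time: 12.4
tool_pos: [542.1, -206.2, 53.7]
tool_rot: [0.998, -0.055, -0.004, 0.0]
ft_force: [-4.5, 1.2, 15.8]
gripper_width: 0.151
```

```bash
python3 - <<'E'
from h import *
from cell import bot
o=bot.get_obs();print(o["ft_force"],o["wrist_torque"],tocomb(o))
E
```

```text
[-4.46962238  1.15342938 15.78945837] [0.32712095 0.42571351 0.02096099] (array([ 3.3, -0.2, 10.9]), np.float64(-0.46))
```

The comb is hard against the stop (z ≈ 10.9 under ~19 N). One more slightly firmer press, then release and retreat upward.

Request:
move_arm(moves=[[1,0,0,0.8,0,0,0],[1,0,0,0.8,0,0,0],[1,0,0,0.8,0,0.5,0],[1,0,0,0.8,0,0.5,0]])

```text
time: 12.9
tool_pos: [542.2, -206.2, 53.7]
tool_rot: [0.998, -0.055, 0.001, 0.001]
ft_force: [-5.3, 1.4, 22.7]
gripper_width: 0.158
```

Request:
move_arm(moves=[[1,0,0,-1.5,0,0,0],[0.2,0,0,-3,0,0,0],[-0.2,0,0,-3,0,0,0],[-0.2,0,0,-3,0,0,0],[-0.2,0,0,-3,0,0,0],[-0.2,0,0,-40,0,0,0],[-0.2,0,0,-90,0,0,0],[-0.2,0,0,-120,0,0,0],[-0.2,-60,0,-130,0,0,0],[-0.2,-90,0,-130,0,0,0],[-0.2,-90,0,-130,0,0,0]])

```text
time: 14.28
tool_pos: [450.4, -196.5, 181.3]
tool_rot: [0.998, -0.056, -0.001, 0.0]
ft_force: [-0.2, 0.1, -0.1]
gripper_width: 0.598
```

```bash
python3 - <<'E'
from h import *
from cell import bot,camera
o=bot.get_obs();print(o["ft_force"],tocomb(o),o["gripper_width"])
a=camera("top");b=camera("side");np.savez("top3.npz",**a);a=a["img"];b=b["img"]
A=cv2.resize(a[140:220,275:355,::-1],None,fx=5,fy=5,interpolation=2);B=cv2.resize(b[140:220,220:300,::-1],None,fx=5,fy=5,interpolation=2)
cv2.imwrite("pics/g4.png",np.hstack([A,B]))
E
```

```text
[-0.16930763  0.10337224 -0.09177342] (array([-88.6,  -0.5, 138.5]), np.float64(-0.1)) 0.5978497167240922
```

View pics/g4.png

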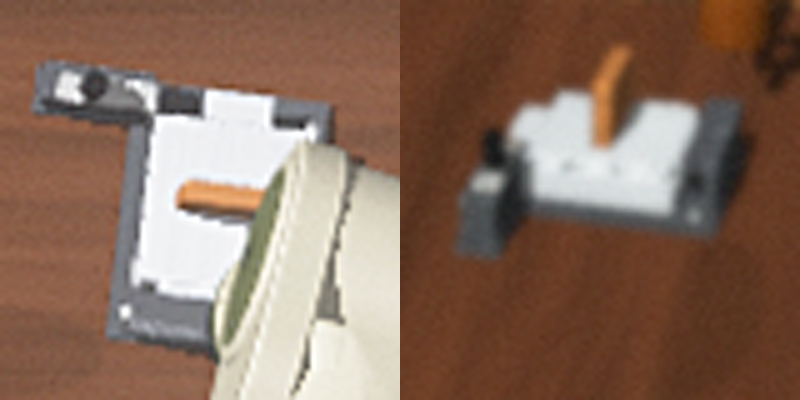

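The top crop shows the comb flat between the keeper and the wall, its tab at (240,108) beside the lock bar. The side crop shows the plate level on the fins. The knob is at top crop (95,83). Next I'll measure the knob and plan the push.

```bash
python3 - <<'E'
from h import *
c=dict(np.load("top3.npz"));k=ray(c,[293.6,156.2],77)[0]
kp=Rn.from_euler("z",-PY,degrees=True).apply(k-PO);print(k,kp)
# tab corners check at z=41: crop (205,90),(275,96)
for q in((205,90),(275,96),(147,115),(180,190)):
    z=41 if q[0]!=180 else 91
    print(q,Rn.from_euler("z",-PY,degrees=True).apply(ray(c,[275+q[0]/5-.4,140+q[1]/5-.4],z)[0]-PO))
R=Rn.from_euler("z",PY,degrees=True)
for p in((62,128,150),(62,128,56),(62,116,56),(62,56,56)): print(p,goto(PO+R.apply(p),PY).tolist())
E
```

```text
[ 608.93732948 -124.38569695   77.        ] [61.31046196 88.75492419 77.        ]
(205, 90) [71.59904046 20.26279183 41.        ]
(275, 96) [ 73.24255503 -21.91515525  41.        ]
(147, 115) [52.1151394  53.15627315 41.        ]
(180, 190) [ 2.83812777 33.60650491 91.        ]
(62, 128, 150) [148.1, -128.0, 31.1, 0.0, 0.0, -0.2]
(62, 128, 56) [148.2, -128.1, 125.1, 0.0, 0.0, -0.2]
(62, 116, 56) [148.2, -116.1, 125.1, 0.0, 0.0, -0.2]
(62, 56, 56) [148.4, -56.1, 125.2, 0.0, 0.0, -0.2]
```

Request:
move_arm(moves=[[1,40,-45,0,0,0,0],[1,80,-90,0,0,0,0],[1,120,-128,0,0,0,0],[1,148,-128,10,0,0,0],[1,148,-128,31,0,0,0],[1,148,-128,31,0,0,0],[1,148,-128,75,0,0,0],[1,148,-128,110,0,0,0],[1,148,-128,125,0,0,0],[1,148,-128,125,0,0,0],[1,148,-128,125,0,0,0]])

```text
time: 15.75
tool_pos: [614.5, -85.2, 57.7]
tool_rot: [0.998, -0.055, 0.001, -0.0]
ft_force: [-0.4, -0.6, 0.5]
gripper_width: 0.004
```

```bash
python3 - <<'E'
from h import *
from cell import bot
o=bot.get_obs();R=Rn.from_euler("z",-PY,degrees=True);print(o["ft_force"],R.apply(o["tool_pos"]-PO),o["gripper_width"])
E
```

```text
[-0.38523002 -0.57579374  0.45720813] [ 62.62453484 128.27127857  57.74829197] 0.004440122760437273
```

Request:
move_arm(moves=[[1,-0.5,8,1.5,0,0,0],[1,-0.5,16,1.5,0,0,0],[1,-0.5,24,1.5,0,0,0],[1,-0.5,32,1.5,0,0,0],[1,-0.5,40,1.5,0,0,0],[1,-0.5,46,1.5,0,0,0],[1,-0.5,46,1.5,0,0,0]])

```text
time: 16.62
tool_pos: [607.3, -132.0, 54.1]
tool_rot: [0.998, -0.056, -0.001, 0.0]
ft_force: [-0.6, 0.2, 0.1]
gripper_width: -0.001
```

Request:
move_arm(moves=[[1,0,6,0,0,0,0],[1,0,12,0,0,0,0],[1,0,18,0,0,0,0],[1,0,22,0,0,0,0],[1,0,22,0,0,0,0]])

```text
time: 17.25
tool_pos: [605.0, -153.7, 54.2]
tool_rot: [0.998, -0.056, -0.001, 0.0]
ft_force: [0.7, 0.5, -0.0]
gripper_width: 0.002
```

```bash
python3 - <<'E'
from h import *
from cell import bot
o=bot.get_obs();R=Rn.from_euler("z",-PY,degrees=True);print(R.apply(o["ft_force"]),R.apply(o["tool_pos"]-PO),o["gripper_width"])
E
```

```text
[ 0.60510284  0.52024396 -0.01183141] [60.53144574 59.22509596 54.21806756] 0.001641332418915437
```

Request:
move_arm(moves=[[1,0,2,0,0,0,0],[1,0,4,0,0,0,0],[1,0,6,0,0,0,0],[1,0,6,0,0,0,0]])

```text
time: 17.75
tool_pos: [604.7, -157.3, 54.4]
tool_rot: [0.998, -0.055, -0.001, -0.001]
ft_force: [-0.1, 4.6, 0.9]
gripper_width: -0.002
```

```bash
python3 - <<'E'
from h import *
from cell import bot,camera
o=bot.get_obs();R=Rn.from_euler("z",-PY,degrees=True);print(R.apply(o["ft_force"]),R.apply(o["tool_pos"]-PO),o["gripper_width"])
a=camera("top")["img"];b=camera("side")["img"]
A=cv2.resize(a[140:220,275:355,::-1],None,fx=5,fy=5,interpolation=2);B=cv2.resize(b[140:220,220:300,::-1],None,fx=5,fy=5,interpolation=2)
cv2.imwrite("pics/g5.png",np.hstack([A,B]))
E
```

```text
[-0.55500597  4.61064558  0.91460363] [60.68631374 55.629002   54.398008  ] -0.0016967083220040835
```

View pics/g5.png

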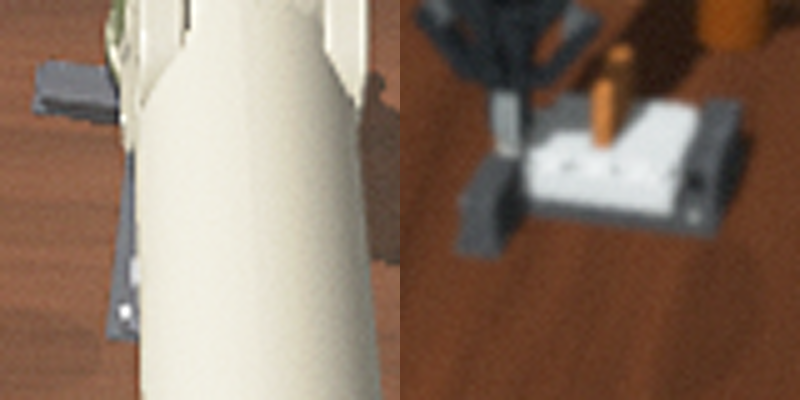

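The force rises at y ≈ 55.6, where the end stop should be (~55). Push a little more to make sure.

Request:
move_arm(moves=[[1,0,1.5,0,0,0,0],[1,0,2.5,0,0,0,0],[1,0,2.5,0,0,0,0]])

```text
time: 18.23
tool_pos: [604.7, -157.4, 54.4]
tool_rot: [0.999, -0.054, -0.001, -0.002]
ft_force: [0.9, 10.2, 1.2]
gripper_width: -0.0
```

```bash
python3 - <<'E'
from h import *
from cell import bot
o=bot.get_obs();R=Rn.from_euler("z",-PY,degrees=True);print(R.apply(o["ft_force"]),R.apply(o["tool_pos"]-PO))
E
```

```text
[-0.18138839 10.27169737  1.1764236 ] [60.69259835 55.4440264  54.43201425]
```

Hard stop at 55.4. Back off, go up and clear the view.

Request:
move_arm(moves=[[1,0,-5,0,0,0,0],[1,0,-15,0,0,0,0],[1,0,-20,-40,0,0,0],[1,0,-30,-90,0,0,0],[1,0,-40,-140,0,0,0],[1,-40,-90,-160,0,0,0],[1,-60,-150,-160,0,0,0],[1,-80,-210,-160,0,0,0],[1,-80,-270,-160,0,0,0],[1,-80,-300,-160,0,0,0],[1,-80,-300,-160,0,0,0],[1,-80,-300,-160,0,0,0]])

```text
time: 19.73
tool_pos: [558.4, 144.6, 214.4]
tool_rot: [0.998, -0.056, -0.001, 0.0]
ft_force: [0.5, -0.0, -0.7]
gripper_width: -0.004
```

```bash
python3 - <<'E'
from h import *
from cell import bot,camera
print(bot.get_obs()["ft_force"])
ca=camera("top");a=ca["img"];b=camera("side")["img"];np.savez("top4.npz",**ca)
A=cv2.resize(a[140:220,275:355,::-1],None,fx=5,fy=5,interpolation=2);B=cv2.resize(b[140:220,220:300,::-1],None,fx=5,fy=5,interpolation=2)
cv2.imwrite("pics/g6.png",np.hstack([A,B]))
R=Rn.from_euler("z",PY,degrees=True)
for p in((62,36,77),(62,6,49),(62,66,49),(68+3,20,41)): print(p,((proj(ca,PO+R.apply(p))[0]+.4-[275,140])*5).round())
a0=np.load("top0.npz")["img"];d=(np.abs(a.astype(int)-a0).max(2)>60).astype(np.uint8)
for n,(x,y) in dict(sieve=(252,115),jar=(408,204),block=(100,209),purple=(186,257)).items(): print(n,d[y-20:y+20,x-20:x+20].sum())
E
```

```text
[ 0.52306841 -0.0145664  -0.65081478]
(62, 36, 77) [184.  93.]
(62, 6, 49) [229. 107.]
(62, 66, 49) [129.  94.]
(71, 20, 41) [205.  91.]
sieve 0
jar 137
block 0
purple 351
```

View pics/g6.png

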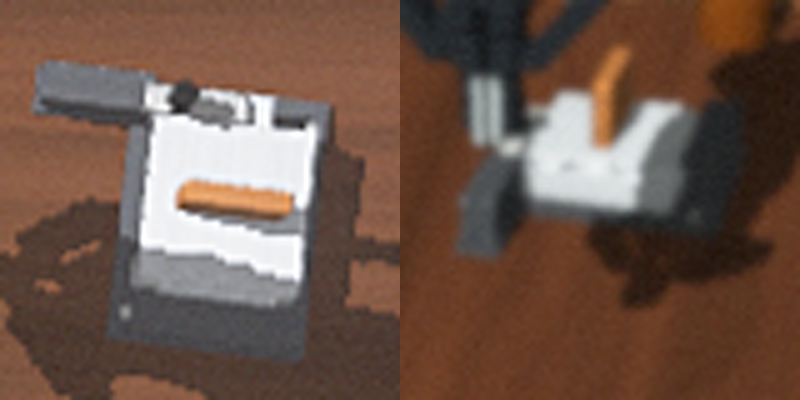

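The knob is seen at (183,97) and predicted at (184,93) for fully closed. The bar lies over the tab and the comb is flat. The pixel changes at the jar and the purple comb could be the arm or its shadow, so I'll check by colour masks and then hand in.

```bash
python3 - <<'E'
from h import *
from cell import bot,camera
S=camera("side")["img"]
for n,a0,a1 in(("top",np.load("top0.npz")["img"],np.load("top4.npz")["img"]),("side",np.load("side0.npz")["img"],S)):
    for nm,lo,hi,bx in(("jar",(5,150,60),(18,255,255),(380,185,430,225) if n=="top" else (275,120,300,155)),("purple",(125,100,30),(150,255,255),(150,220,225,290) if n=="top" else (290,220,375,275))):
        for a in(a0,a1):
            h=cv2.cvtColor(a,cv2.COLOR_RGB2HSV);x0,y0,x1,y1=bx;m=cv2.inRange(h,lo,hi)[y0:y1,x0:x1];ys,xs=np.nonzero(m)
            print(n,nm,len(xs),(xs.min()+x0,xs.max()+x0,ys.min()+y0,ys.max()+y0) if len(xs) else None)
bot.hand_in()
E
```

```text
top jar 151 (np.int64(392), np.int64(420), np.int64(194), np.int64(214))
top jar 152 (np.int64(392), np.int64(420), np.int64(194), np.int64(215))
top purple 1220 (np.int64(164), np.int64(208), np.int64(233), np.int64(281))
top purple 902 (np.int64(164), np.int64(202), np.int64(234), np.int64(281))
side jar 621 (np.int64(275), np.int64(299), np.int64(120), np.int64(154))
side jar 532 (np.int64(275), np.int64(299), np.int64(120), np.int64(154))
side purple 1124 (np.int64(306), np.int64(361), np.int64(232), np.int64(270))
side purple 1121 (np.int64(306), np.int64(361), np.int64(232), np.int64(270))
the job is handed in; nothing more can be done
```

The press is closed and locked, and the job is handed in at about 20 s of the 64 s allowed. No verdict was reported.

- **Comb:** I gripped the white comb, tilted it 20° and lowered its near fins into the gaps. I then slid the tongue under the keeper until it touched the back stop, swung it level and pressed. It stopped hard at z ≈ 10.9 mm (11 is home), x ≈ +3 mm, tilt near 0° under about 19 to 26 N.
- **Lock:** I pushed the knob with the closed fingers until it hit a hard stop at 10 N. The last picture puts the knob within about 1 px of the fully locked position, with the bar over the tab.
- **Release:** the arm is clear and the wrist force is back near zero.

**Other things on the table:** the sieve and block show no change from the start. The jar's outline matches from above to within 1 px. The purple comb is the same in the side view but partly hidden by the arm from above.

**Disagreements:** the knob measured about 7 mm short of the stated fully open position before I pushed it, so the lock may have started slightly moved. From above, the tab looked about 1 to 2 mm farther out than the comb position I felt, which is within calibration error.

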